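Load the battery analyser from the returns rack

TASK

Move the row of four battery packs from the aluminium returns rack to the battery analyser, each into the adapter whose well is made for it, standing upright and fully home on the well floor. Lower the packs in rather than dropping them, and do not knock the alcohol bottle or the solder reel.

Things in the scene. Friction and masses are not known exactly. Their poses are not given: they have to be found in the camera images.
- slim_pack: slim battery pack: a thin flat slab of mid-grey plastic, 20 mm (its x, the width to grip) x 54 mm (its y) x 95 mm tall, about 0.17 kg; either way round (half turn) is right. Origin: centre of its underside; z up. At the start all four packs stand upright, in shuffled order, in one row along their y, 70 mm apart, in the returns rack.
- brick_pack: brick battery pack: the bulkiest, a thick rectangular brick of mid-grey plastic, 40 mm (its x, the width to grip) x 52 mm (its y) x 85 mm tall, about 0.29 kg; either way round (half turn) is right. Origin: centre of its underside; z up. Grip any pack across its x, in its upper 35 mm; along y its neighbours are as near as 17 mm.
- round_pack: round battery pack: the only cylinder, mid-grey plastic, 40 mm diameter, 100 mm tall, about 0.22 kg. Origin: centre of its underside; z up along its axis.
- small_pack: small battery pack: the smallest, a short rectangular block of mid-grey plastic, 28 mm (its x, the width to grip) x 42 mm (its y) x 80 mm tall, about 0.15 kg; either way round (half turn) is right. Origin: centre of its underside; z up. The returns rack is low bare aluminium, 288 x 68 mm: compartment floors 4 mm, walls 30 mm above the bench.
- slim_adapter: adapter for the slim pack, a fixed black cup with a grey well floor: well 28 x 62 mm (its x by its y), 4 mm of play all round its pack, opening out by another 5 mm at the rim. Origin: centre of its underside; x, y along the well's sides, z up; well floor 8 mm, rim 40 mm above the origin. The pack's x goes along the adapter's x.
- brick_adapter: adapter for the brick pack, a fixed black cup with a grey well floor: well 48 x 60 mm (its x by its y), 4 mm of play all round its pack, opening out by another 5 mm at the rim. Origin: centre of its underside; x, y along the well's sides, z up; well floor 8 mm, rim 40 mm above the origin. The pack's x goes along the adapter's x.
- round_adapter: adapter for the round pack, a fixed black cup with a grey well floor: well round, 48 mm diameter, 4 mm of play all round its pack, opening out by another 5 mm at the rim. The only one with a round well. Origin: centre of its underside; x, y along the well's sides, z up; well floor 8 mm, rim 40 mm above the origin. The four adapters sit, in shuffled order, in one row along their y, 82 mm apart.
- small_adapter: adapter for the small pack, a fixed black cup with a grey well floor: well 36 x 50 mm (its x by its y), 4 mm of play all round its pack, opening out by another 5 mm at the rim. Origin: centre of its underside; x, y along the well's sides, z up; well floor 8 mm, rim 40 mm above the origin. The pack's x goes along the adapter's x. Analyser: light-grey console, 345 x 200 mm, deck 50 mm high.
- alcohol: bystander: white plastic bottle of cleaning alcohol, 50 mm diameter, 125 mm tall, standing behind the returns rack. Origin: centre of its underside.
- solder_reel: bystander: reel of solder wire standing on its flange behind the analyser, 60 mm diameter, 46 mm tall. Origin: centre of its underside.

How it is judged (in metres and radians):
At the end, for the whole second after the job is handed in: Each of the four packs stands in its own adapter: within 10 mm of the adapter's centre seen from above, underside within 5 mm of the well floor, tilted less than 0.1 rad, released and at rest (horizontal distance between slim_pack and slim_adapter below 0.01 m and z of slim_pack in the frame of slim_adapter between 0.003 and 0.013 m and angle between each of slim_pack, brick_pack, round_pack, small_pack's own z axis and vertical below 0.1 rad and linear speed of each of slim_pack, brick_pack, round_pack, small_pack below 0.02 m/s and angular speed of each of slim_pack, brick_pack, round_pack, small_pack below 0.1 rad/s and horizontal distance between brick_pack and brick_adapter below 0.01 m and z of brick_pack in the frame of brick_adapter between 0.003 and 0.013 m and horizontal distance between round_pack and round_adapter below 0.01 m and z of round_pack in the frame of round_adapter between 0.003 and 0.013 m and horizontal distance between small_pack and small_adapter below 0.01 m and z of small_pack in the frame of small_adapter between 0.003 and 0.013 m); the robot touches nothing.
It fails at once if a pack is dropped into its adapter (falls faster than 0.65 m/s, a free fall of over 20 mm) ((horizontal distance between slim_pack and slim_adapter below 0.03 m and z of slim_pack in the frame of slim_adapter below 0.1 m and linear speed of slim_pack above 0.65 m/s) or (horizontal distance between brick_pack and brick_adapter below 0.03 m and z of brick_pack in the frame of brick_adapter below 0.1 m and linear speed of brick_pack above 0.65 m/s) or (horizontal distance between round_pack and round_adapter below 0.03 m and z of round_pack in the frame of round_adapter below 0.1 m and linear speed of round_pack above 0.65 m/s) or (horizontal distance between small_pack and small_adapter below 0.03 m and z of small_pack in the frame of small_adapter below 0.1 m and linear speed of small_pack above 0.65 m/s)).
It fails at once if the alcohol bottle or the solder reel is knocked (moved more than 20 mm, or the bottle tipped) (distance of any of alcohol, solder_reel from where it was at the start of the episode above 0.02 m or angle between alcohol's own z axis and vertical above 0.3 rad).
It also fails if it takes over 115 s, if anything falls off the work surface, if the arm or the gripper's body presses on something with over 40 N, if the wrist force passes 120 N, or if a joint passes its speed limit or range.

ROBOT

A 6-joint arm with a two-finger parallel gripper is mounted at the origin on the work surface. World frame = base frame: x ahead of the robot, y to its left, z up, the work surface at z = 0. Lengths are in mm, angles in rad, forces in N, time in s.
With the tool pointing down it reaches from about 275 to 1000 mm from the base axis. Payload 8.4 kg.
Tool frame: the origin (TCP) lies on the mounting face of the last link; the fingertips stand 173 mm ahead of it and the grasp point (between the pads) lies 155 mm ahead of it; z points along the fingers, y is the line along which they close (so a half turn about z gives the same grasp; the last joint's range is limited). The gripper opens to 85 mm and grips with 20 to 120 N. Pads are 22 mm wide; open, the fingers measure 114 mm over their backs; the gripper's body (76 mm by 85 mm) begins 54 mm behind the grasp point. The pads swing forward as they close: fully open they stand 13 mm farther back than shut.
Start: joints at [-1.17, 0.353, 1.633, -0, 1.155, -0.002], TCP at [244.997, -574.984, 404.681] pointing down, gripper open.
Joint ranges: [-2.63, 2.63], [-0.92, 2.1], [0.06, 2.66], [-1.3, 4.44], [0, 2.69], [-3.02, 3.02]. Speed limits (rad/s): [2.22, 2.22, 2.79, 3.14, 3.14, 3.14].

INTERFACE

Orientations are given as [roll, pitch, yaw] about the fixed x, y, z axes, in that order (R = Rz(yaw) Ry(pitch) Rx(roll)).
In Python, from rig import r gives the robot as it stands.
- The arm moves only by the tool apply_moves, never from a script. Its argument "deltas" is a list of rows, each an object with "claw": the gripper command: -1 is fully open, 1 is shut, values between are in proportion; "delta_pos": the shift along the tool's x, y, z in cm, a list of three; "yaw": the turn about the tool's z in rad. In form: [{"claw": claw, "delta_pos": [tx, ty, tz], "yaw": yaw}, ...]. A call has 1 to 8 rows; each row shifts and turns the commanded pose from where the row before left it, along the tool's axes as they then stand; what a row does not reach is not made up. A row lasts 1/8 s, in which the tool goes at most 62.5 mm and 10.7 degrees, less where a joint would pass 70% of its speed; a pose out of reach is approached as far as the arm can. A call with a gripper value outside its range is refused whole. The fingers move at their own pace and stop on an object; "grip_force" is the grip in N (left out, the last holds). Time passes only in rows, so rows that do not move let the fingers close. It gives the time, the measured TCP pose, the force, the opening and the grip force at its end, in the units of the state.
- r.sense(): the state, without advancing time (a new reading comes with each control period).
- r.grab_frame(name): name is "scene" or "top" or "wrist"; returns a dict with "img" (384x512x3 uint8, blue, green, red), "z_map" (384x512 float32, mm along the optical axis (not along the pixel's ray), 0 where there is no reading), "fx", "fy", "cx", "cy" (pixels), "eye" and "rotation" of the camera in the world; the wrist camera has in their place "T_tool_cam" (4x4, takes a point from camera to tool coordinates, whose origin is the TCP and whose axes are the flange's). Camera axes: x right, y up, looking along -z (the intrinsics and any distortion apply to the point x, -y, -z); pixel columns grow to the right and rows downward; lengths in mm; the calibration is good to about 2 mm. A picture is of the moment at which its call begins: read the wrist's pose just before it.
- r.sign_off(): hands the job in; it is judged then, once.
The state is a dict: "clock": time; "qpos": joint angles; "qvel": joint speeds; "joint_efforts": joint torques, N m; "eef_pos": TCP position; "tcp_rot": TCP orientation; "contact_force": force on the tool from outside, world axes, zero at the start; "wrist_torque": the same for the moment, N m; "opening": opening from 0.0 (shut) to 1.0 (fully open); "grasp_force": force on a finger pad.
Only numpy, scipy, OpenCV 4.12 (cv2) and the standard library are available. Lean on these libraries where they do the work, as an engineer would, in place of code of your own. Each camera call takes 0.05 s, during which the arm holds its last target. There are 200 camera calls.

## Working session

There is one attempt and no reset: what is moved stays moved. The work goes in short steps, Python scripts to look and compute and a tool call to move; the robot and the scene stay as the last step left them, time stands still between calls to the robot, and variables do not carry over. Pictures are saved under pics/ and viewed, at most 14 in all, crops included, and the job is handed in when it is done.

Besides the shell and the picture viewer there is one more tool, called after ">>>" by a JSON object that holds its "api" and its "payload". apply_moves: Moves the arm, as the interface text tells. Its arguments: {"type":"object","properties":{"deltas":{"type":"array"},"grip_force":{"type":"number"}},"required":["deltas"]}

```bash
ls; mkdir -p pics; cat > h.py <<'E'
import numpy as np, cv2
from rig import r
def pts(f):
    z=f['z_map'].astype(float); v,u=np.mgrid[:z.shape[0],:z.shape[1]]
    c=np.stack([(u-f['cx'])/f['fx']*z,-(v-f['cy'])/f['fy']*z,-z],-1)
    return c@np.array(f['rotation']).T+np.array(f['eye'])
E
python3 - <<'E'
from h import *
s=r.sense(); print({k:np.round(v,3) for k,v in s.items()})
for n in('scene','top'):
    f=r.grab_frame(n); cv2.imwrite(f'pics/{n}0.png',f['img']); print({k:v for k,v in f.items() if k not in('img','z_map')})
    np.save(n+'.npy',f,allow_pickle=True)
E
```

```text
pics
{'clock': np.float64(0.0), 'qpos': array([-1.17 ,  0.354,  1.634, -0.   ,  1.155, -0.002]), 'qvel': array([-0.001, -0.001, -0.001, -0.   , -0.001, -0.   ]), 'joint_efforts': array([ 1.0000e-03, -6.0524e+01, -3.4206e+01,  0.0000e+00,  9.0000e-03,
       -0.0000e+00]), 'eef_pos': array([ 244.906, -574.765,  403.964]), 'tcp_rot': array([-3.14 ,  0.   ,  0.403]), 'contact_force': array([-0.615,  0.903,  0.162]), 'wrist_torque': array([ 0.004, -0.024,  0.025]), 'grasp_force': np.float64(0.0), 'opening': np.float64(0.996)}
{'fx': 447.69561582159093, 'fy': 447.69561582159093, 'cx': 256.1821649307781, 'cy': 193.09035121537082, 'eye': array([994.22555949, 522.25615115, 867.37603315]), 'rotation': array([0.68095337, 0.00926582, 2.49819741])}
{'fx': 377.26821937162794, 'fy': 377.26821937162794, 'cx': 254.72953509562075, 'cy': 192.34547201377347, 'eye': array([510.25773974,   3.96148745, 983.9918679 ]), 'rotation': array([ 0.10270523,  0.01025884, -1.57416795])}
```

View pics/scene0.png

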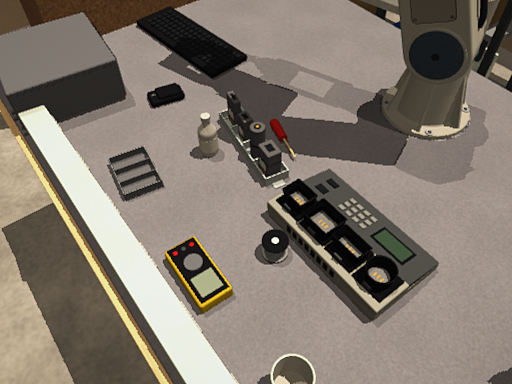

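View pics/top0.png

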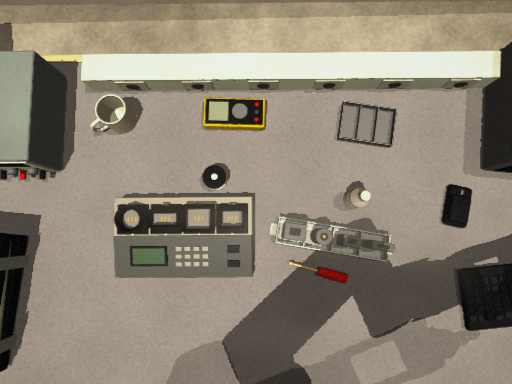

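The scene view shows the rack row (px 235–272, 100–160) and the analyser (300–380, 195–275). In the top view the packs are at about (294,230), (321,236), (347,241) and (375,245), the adapters at (132,218), (166,218), (200,217) and (233,217), the bottle at (360,197), and the reel at (214,176).

```bash
cat > h.py <<'E'
import numpy as np, cv2
from scipy.spatial.transform import Rotation as R
from rig import r
def cam(f):
    if 'T_tool_cam' in f:
        s=f['state']; T=np.eye(4); T[:3,:3]=R.from_euler('xyz',s['tcp_rot']).as_matrix(); T[:3,3]=s['eef_pos']
        T=T@np.array(f['T_tool_cam']); return T[:3,:3],T[:3,3]
    return R.from_euler('xyz',f['rotation']).as_matrix(),np.array(f['eye'])
def pts(f):
    z=f['z_map'].astype(float); v,u=np.mgrid[:z.shape[0],:z.shape[1]]
    c=np.stack([(u-f['cx'])/f['fx']*z,-(v-f['cy'])/f['fy']*z,-z],-1)
    M,e=cam(f); p=c@M.T+e; p[z==0]=np.nan; return p
E
python3 - <<'E'
from h import *
t=np.load('top.npy',allow_pickle=True).item(); P=pts(t)
z=P[...,2]
print('bench',np.nanmedian(z[300:330,150:220]))
def comp(mask,name):
    n,l,st,ce=cv2.connectedComponentsWithStats(mask.astype(np.uint8))
    for i in range(1,n):
        if st[i,4]<25: continue
        q=P[l==i]; (c,wh,a)=cv2.minAreaRect(q[:,:2].astype(np.float32))
        print(name,ce[i].round(),st[i,4],'c',np.round(c,1),'wh',np.round(wh,1),'a',round(a,1),'z',np.round(np.percentile(q[:,2],[10,50,95]),1))
roi=np.zeros(z.shape,bool); roi[205:270,265:400]=1
comp(roi&(z>60),'pack'); comp(roi&(z>18)&(z<45),'rack')
roi[:]=0; roi[180:290,100:265]=1
comp(roi&(z>75),'adap'); comp(roi&(z>30),'cons')
roi[:]=0; roi[150:215,190:235]=1; roi[180:215,335:380]=1
comp(roi&(z>25),'byst')
sc=np.load('scene.npy',allow_pickle=True).item()
for n,f,(a,b,c,d) in(('t1',t,(190,280,260,400)),('t2',t,(190,250,105,260)),):
    cv2.imwrite(f'pics/{n}.png',cv2.resize(f['img'][a:b,c:d],None,fx=5,fy=5,interpolation=cv2.INTER_CUBIC))
Q=pts(sc); 
m=(Q[...,2]>60)&(Q[...,0]<600); P=Q; roi=np.zeros(z.shape,bool); roi[85:180,215:295]=1; comp(roi&(Q[...,2]>60),'scpack')
E
```

```text
bench -0.9007876346009311
pack [358. 206.] 36 c [ 569.7 -236.9] wh [29.   5.2] a 88.6 z [67.5 78.5 85. ]
pack [294. 231.] 382 c [509.7 -80.5] wh [52.3 39.8] a 82.0 z [85.5 87.8 90.5]
pack [322. 236.] 264 c [ 498.3 -145.4] wh [37.9 38.1] a 88.0 z [ 85.6 102.5 105.7]
pack [350. 241.] 231 c [ 486.8 -214.8] wh [41.9 27.7] a 80.4 z [78.5 82.8 85.4]
pack [381. 246.] 242 c [ 475. -284.] wh [55.7 20.1] a 79.0 z [ 79.3  97.2 100. ]
rack [334. 239.] 586 c [ 491.2 -181.1] wh [284.1  68. ] a 80.2 z [25.3 28.6 31.6]
rack [338. 239.] 25 c [ 490.3 -194.8] wh [ 1.4 25.5] a 78.6 z [21.4 29.1 42.1]
rack [364. 243.] 25 c [ 479.2 -258.2] wh [ 3.2 17.7] a 84.3 z [21.7 35.1 44.1]
adap [125. 219.] 274 c [541.5 316.5] wh [62.7 64. ] a 89.6 z [79.7 86.9 91.1]
adap [194. 217.] 355 c [542.2 152.9] wh [76.5 61.8] a 89.8 z [78.9 86.6 91.2]
adap [230. 217.] 294 c [543.   70.6] wh [64.5 49.9] a 89.9 z [79.3 86.8 90.8]
adap [160. 218.] 306 c [542.4 235.4] wh [77.4 42.9] a 89.9 z [79.8 86.8 91.6]
cons [214. 183.] 150 c [628.7 115.7] wh [20.8 55.3] a 0.1 z [42.9 45.4 48. ]
cons [182. 236.] 10754 c [498.1 193.7] wh [200.2 344.1] a 0.6 z [34.5 48.  87.5]
byst [214. 176.] 441 c [647.8 116.9] wh [58.1 57. ] a 44.4 z [43.4 45.5 48.1]
byst [357. 198.] 429 c [ 589.7 -237.2] wh [47.3 47. ] a 87.4 z [ 49.1  85.1 124.8]
byst [212. 205.] 809 c [574.6 118.5] wh [ 47.8 112. ] a 2.0 z [47.8 55.1 89.5]
scpack [255. 132.] 1157 c [ 492.8 -181.1] wh [261.5  41.7] a 79.7 z [ 67.1  85.4 102.9]
```

>>> {"api": "apply_moves", "payload": {"deltas": [{"claw": -1, "delta_pos": [5.4, -2.96, 0], "yaw": 0}, {"claw": -1, "delta_pos": [5.4, -2.96, 0], "yaw": 0}, {"claw": -1, "delta_pos": [5.4, -2.96, 0], "yaw": 0}, {"claw": -1, "delta_pos": [5.4, -2.96, 0], "yaw": 0}, {"claw": -1, "delta_pos": [5.4, -2.96, 0], "yaw": 0}, {"claw": -1, "delta_pos": [5.4, -2.96, 0], "yaw": 0}, {"claw": -1, "delta_pos": [0, 0, 0], "yaw": -0.166}, {"claw": -1, "delta_pos": [0, 0, 0], "yaw": -0.166}]}}

```text
clock: 1.1
eef_pos: [474.0, -283.5, 404.3]
tcp_rot: [-3.141, 0.0, 0.742]
contact_force: [-0.2, -0.1, 0.4]
opening: 1.002
grasp_force: 0.0
```

>>> {"api": "apply_moves", "payload": {"deltas": [{"claw": -1, "delta_pos": [0, 0, 0], "yaw": -0.166}, {"claw": -1, "delta_pos": [0, 0, 0], "yaw": -0.166}, {"claw": -1, "delta_pos": [0, 0, 0], "yaw": -0.166}, {"claw": -1, "delta_pos": [0, 0, 0], "yaw": -0.166}, {"claw": -1, "delta_pos": [0, 0, 0], "yaw": 0}, {"claw": -1, "delta_pos": [0, 0, 0], "yaw": 0}]}}

```text
clock: 1.85
eef_pos: [473.4, -284.6, 404.5]
tcp_rot: [-3.141, -0.0, 1.395]
contact_force: [0.6, -0.9, 0.9]
opening: 1.004
grasp_force: 0.0
```

```bash
cat >> h.py <<'E'
def wrist(name=None):
    s=r.sense(); f=r.grab_frame('wrist'); f['state']=s
    if name: cv2.imwrite(f'pics/{name}.png',f['img'])
    return f
def comp(P,mask,name,amin=200):
    n,l,st,ce=cv2.connectedComponentsWithStats(mask.astype(np.uint8))
    for i in range(1,n):
        if st[i,4]<amin: continue
        q=P[l==i]; (c,wh,a)=cv2.minAreaRect(q[:,:2].astype(np.float32))
        print(name,ce[i].round(),st[i,4],'c',np.round(c,1),'wh',np.round(wh,1),'a',round(a,1),'z',np.round(np.percentile(q[:,2],[10,50,95]),1))
def to_tool(d,yaw):  # world shift -> tool shift, cm
    c,s=np.cos(yaw),np.sin(yaw); return np.round(np.array([c*d[0]+s*d[1],s*d[0]-c*d[1],-d[2]])/10,2)
E
python3 - <<'E'
from h import *
f=wrist('w1'); s=f['state']; print(s['clock'],s['eef_pos'],s['tcp_rot'],s['qpos'][5]); print(np.round(f['T_tool_cam'],3),f['fx'],f['cx'],f['cy'])
P=pts(f); comp(P,P[...,2]>70,'pack')
E
```

```text
1.85 [ 473.40633182 -284.56075579  404.54206722] [-3.14131852e+00 -1.02392761e-04  1.39517159e+00] -0.36831046265385864
[[ 1.0000e-03  9.5600e-01  2.9300e-01  7.4436e+01]
 [ 1.0000e+00 -0.0000e+00 -1.0000e-03  3.3600e-01]
 [-1.0000e-03  2.9300e-01 -9.5600e-01  3.1392e+01]
 [ 0.0000e+00  0.0000e+00  0.0000e+00  1.0000e+00]] 275.87702910178143 256.5219722704525 186.32310340333456
pack [257.  27.] 1977 c [ 498.4 -148.9] wh [39.2 39. ] a 86.7 z [100.3 103.3 105. ]
pack [258. 108.] 1167 c [ 486.8 -217.9] wh [41.5 27.7] a 80.7 z [82.  83.4 84.7]
pack [363. 113.] 2082 c [ 588.2 -240.4] wh [48.6 42.9] a 74.0 z [ 78.5  92.1 125.1]
pack [258. 176.] 1022 c [ 475.8 -286. ] wh [53.1 20. ] a 78.7 z [95.9 98.3 99.7]
pack [258. 332.] 42277 c [ 571.7 -421.1] wh [117.8 457.4] a 35.0 z [278.7 309.  327.6]
```

View pics/w1.png

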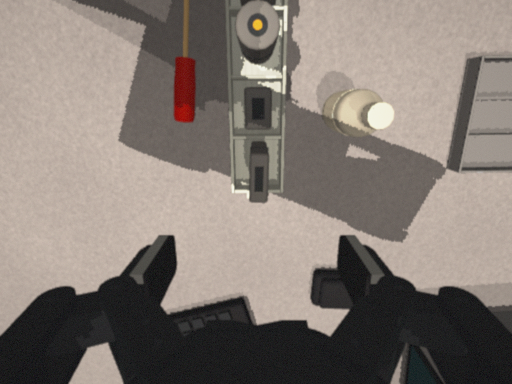

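The wrist view shows slim (258,176), small (258,108) and round (257,27) in line, with heights of 98, 83 and 103 mm. Both views agree, so I'm going for slim.

>>> {"api": "apply_moves", "payload": {"deltas": [{"claw": -1, "delta_pos": [-0.1, 0.26, 3.5], "yaw": -0.01}, {"claw": -1, "delta_pos": [0, 0, 4], "yaw": 0}, {"claw": -1, "delta_pos": [0, 0, 4], "yaw": 0}, {"claw": -1, "delta_pos": [0, 0, 3.5], "yaw": 0}, {"claw": -1, "delta_pos": [0, 0, 2], "yaw": 0}, {"claw": -1, "delta_pos": [0, 0, 0], "yaw": 0}, {"claw": 1, "delta_pos": [0, 0, 0], "yaw": 0}, {"claw": 1, "delta_pos": [0, 0, 0], "yaw": 0}], "grip_force": 50}}

```text
clock: 2.9
eef_pos: [476.3, -286.3, 235.9]
tcp_rot: [3.14, 0.001, 1.408]
contact_force: [-0.1, -0.2, 0.5]
opening: 0.604
grasp_force: 0.0
```

>>> {"api": "apply_moves", "payload": {"deltas": [{"claw": 1, "delta_pos": [0, 0, 0], "yaw": 0}, {"claw": 1, "delta_pos": [0, 0, 0], "yaw": 0}, {"claw": 1, "delta_pos": [0, 0, 0], "yaw": 0}, {"claw": 1, "delta_pos": [0, 0, 0], "yaw": 0}]}}

```text
clock: 3.4
eef_pos: [476.0, -286.2, 235.3]
tcp_rot: [3.141, 0.0, 1.409]
contact_force: [-0.9, 0.4, 5.1]
opening: 0.229
grasp_force: 49.7
```

>>> {"api": "apply_moves", "payload": {"deltas": [{"claw": 1, "delta_pos": [0, 0, -2], "yaw": 0}, {"claw": 1, "delta_pos": [0, 0, -4], "yaw": 0}, {"claw": 1, "delta_pos": [0, 0, -5], "yaw": 0}, {"claw": 1, "delta_pos": [0, 0, -5], "yaw": 0}, {"claw": 1, "delta_pos": [0, 0, -2], "yaw": -0.167}, {"claw": 1, "delta_pos": [4, 0.69, 0], "yaw": 0}, {"claw": 1, "delta_pos": [5.5, 1, 0], "yaw": 0}, {"claw": 1, "delta_pos": [5.5, 1, 0], "yaw": 0}]}}

```text
clock: 4.4
eef_pos: [501.7, -134.5, 414.5]
tcp_rot: [-3.141, -0.0, 1.575]
contact_force: [1.7, 0.0, -2.3]
opening: 0.229
grasp_force: 49.3
```

>>> {"api": "apply_moves", "payload": {"deltas": [{"claw": 1, "delta_pos": [5.5, 1, 0], "yaw": 0}, {"claw": 1, "delta_pos": [5.5, 1, 0], "yaw": 0}, {"claw": 1, "delta_pos": [5.5, 1, 0], "yaw": 0}, {"claw": 1, "delta_pos": [4.5, 1.2, 0], "yaw": 0}, {"claw": 1, "delta_pos": [3, 0, 0], "yaw": 0}, {"claw": 1, "delta_pos": [0, 0, 0], "yaw": 0}, {"claw": 1, "delta_pos": [0, 0, 0], "yaw": 0}]}}

```text
clock: 5.28
eef_pos: [542.5, 104.0, 414.3]
tcp_rot: [-3.141, 0.0, 1.576]
contact_force: [-0.4, -0.3, -2.2]
opening: 0.227
grasp_force: 49.2
```

```bash
python3 - <<'E'
from h import *
f=wrist('w2'); s=f['state']; print(s['clock'],s['eef_pos'],s['tcp_rot'],s['qpos'][5],s['opening'])
P=pts(f); m=(P[...,2]>80)&(P[...,2]<98); comp(P,m,'rim')
m=(P[...,2]>50)&(P[...,2]<70)&(P[...,0]>500)&(P[...,1]>30); comp(P,m,'floor')
E
```

```text
5.275 [542.52318983 103.98464971 414.32734264] [-3.14076889e+00  4.94993034e-04  1.57619816e+00] 0.18151745182873338 0.2273474117477197
rim [257.  41.] 1795 c [542.4 231.1] wh [44.2 75.6] a 0.4 z [81.6 87.6 90.4]
rim [257. 129.] 1780 c [542.8 149.9] wh [64.2 75.8] a 0.1 z [81.7 87.9 90.4]
rim [236. 191.] 208 c [522.   76.6] wh [49.2  8.8] a 88.8 z [82.9 88.8 90.6]
rim [277. 191.] 217 c [566.5  74. ] wh [ 9.9 56. ] a 6.3 z [83.8 88.9 90.4]
floor [228.  45.] 953 c [509.7 235.7] wh [17.6 85.6] a 1.3 z [51.4 55.2 56.6]
floor [285.  47.] 1084 c [572.3 232.3] wh [97.3 40.9] a 70.5 z [50.6 55.3 65.3]
floor [257.  45.] 1792 c [542.5 233.1] wh [28.2 61.4] a 0.3 z [56.6 57.6 62.3]
floor [257. 127.] 2364 c [542.8 150. ] wh [48.2 60.3] a 0.3 z [56.5 57.5 59.9]
floor [258. 185.] 1038 c [545.   68.3] wh [83.8 75.5] a 0.3 z [54.1 55.4 64.8]
```

View pics/w2.png

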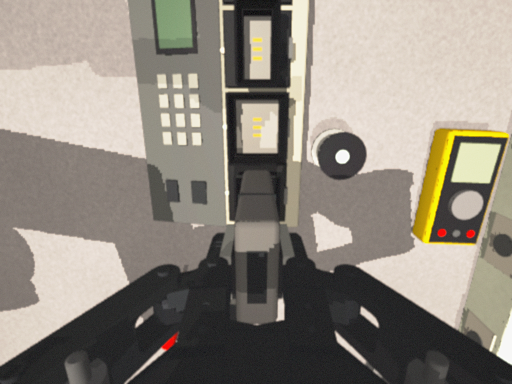

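The wrist view shows slim held straight. The slim well is at (257,43) and the brick well at (257,128). Next I'll place slim.

>>> {"api": "apply_moves", "payload": {"deltas": [{"claw": 1, "delta_pos": [4.5, 0.02, 0], "yaw": 0}, {"claw": 1, "delta_pos": [5, 0.03, 0], "yaw": 0}, {"claw": 1, "delta_pos": [3.35, 0.02, 0], "yaw": 0}, {"claw": 1, "delta_pos": [0, 0, 3], "yaw": 0}, {"claw": 1, "delta_pos": [0, 0, 4], "yaw": 0}, {"claw": 1, "delta_pos": [0, 0, 2], "yaw": 0}, {"claw": 1, "delta_pos": [0, 0, 1], "yaw": 0}, {"claw": 1, "delta_pos": [0, 0, 1], "yaw": 0}]}}

```text
clock: 6.32
eef_pos: [543.3, 232.3, 304.8]
tcp_rot: [3.141, -0.0, 1.575]
contact_force: [-0.5, 0.3, -2.2]
opening: 0.229
grasp_force: 49.1
```

>>> {"api": "apply_moves", "payload": {"deltas": [{"claw": 1, "delta_pos": [0, 0, 0.5], "yaw": 0}, {"claw": 1, "delta_pos": [0, 0, 0.5], "yaw": 0}, {"claw": 1, "delta_pos": [0, 0, 0.3], "yaw": 0}, {"claw": 1, "delta_pos": [0, 0, 0], "yaw": 0}]}}

```text
clock: 6.82
eef_pos: [542.8, 232.9, 291.7]
tcp_rot: [-3.142, -0.0, 1.576]
contact_force: [0.2, 0.2, -2.4]
opening: 0.228
grasp_force: 49.1
```

>>> {"api": "apply_moves", "payload": {"deltas": [{"claw": 1, "delta_pos": [0, 0, 0.1], "yaw": 0}, {"claw": 1, "delta_pos": [0, 0, 0.1], "yaw": 0}, {"claw": 1, "delta_pos": [0, 0, 0], "yaw": 0}]}}

```text
clock: 7.2
eef_pos: [542.8, 232.8, 289.7]
tcp_rot: [-3.142, 0.0, 1.576]
contact_force: [-0.4, 1.0, -2.6]
opening: 0.229
grasp_force: 49.1
```

>>> {"api": "apply_moves", "payload": {"deltas": [{"claw": 1, "delta_pos": [0, 0, 0.1], "yaw": 0}, {"claw": 1, "delta_pos": [0, 0, 0.1], "yaw": 0}, {"claw": 1, "delta_pos": [0, 0, 0], "yaw": 0}]}}

```text
clock: 7.58
eef_pos: [543.0, 232.9, 289.3]
tcp_rot: [3.141, -0.0, 1.576]
contact_force: [-5.2, -1.6, 14.1]
opening: 0.226
grasp_force: 51.5
```

>>> {"api": "apply_moves", "payload": {"deltas": [{"claw": -0.2, "delta_pos": [0, 0, 0], "yaw": 0}, {"claw": -1, "delta_pos": [0, 0, 0], "yaw": 0}, {"claw": -1, "delta_pos": [0, 0, 0], "yaw": 0}, {"claw": -1, "delta_pos": [0, 0, -1], "yaw": 0}, {"claw": -1, "delta_pos": [0, 0, -4], "yaw": 0}, {"claw": -1, "delta_pos": [0, 0, -5], "yaw": 0}, {"claw": -1, "delta_pos": [-5, 0, -2], "yaw": 0}, {"claw": -1, "delta_pos": [-6, 0, 0], "yaw": 0}]}}

```text
clock: 8.57
eef_pos: [543.9, 122.5, 410.6]
tcp_rot: [3.137, -0.001, 1.578]
contact_force: [1.4, -0.2, -0.7]
opening: 1.0
grasp_force: 0.0
```

>>> {"api": "apply_moves", "payload": {"deltas": [{"claw": -1, "delta_pos": [-6, 0, 0], "yaw": 0.169}, {"claw": -1, "delta_pos": [-6, 0, 0], "yaw": 0}, {"claw": -1, "delta_pos": [-6, 0, 0], "yaw": 0}, {"claw": -1, "delta_pos": [-4, 0, 0], "yaw": 0}, {"claw": -1, "delta_pos": [0, 0, 0], "yaw": 0}]}}

```text
clock: 9.2
eef_pos: [517.1, -97.3, 408.4]
tcp_rot: [3.141, 0.0, 1.403]
contact_force: [-0.5, 1.2, 0.5]
opening: 0.998
grasp_force: 0.0
```

```bash
cat > look.py <<'E'
from h import *
def go(tgt,yaw=None):
    s=r.sense(); y=s['tcp_rot'][2]; print(s['clock'],s['eef_pos'].round(1) if hasattr(s['eef_pos'],'round') else s['eef_pos'],'yaw',round(y,3)); print('tool cm',to_tool(np.array(tgt)-s['eef_pos'],y))
f=r.grab_frame('top'); P=pts(f); comp(P,(P[...,2]>95)&(P[...,2]<175)&(P[...,0]<620)&(P[...,1]>30),'placed?',30)
E
python3 - <<'E'
from look import *
f=wrist(); P=pts(f); comp(P,(P[...,2]>70)&(P[...,2]<130),'pack')
go([498.4,-148.9,240])
E
```

```text
placed? [157. 217.] 277 c [542.1 233.2] wh [19.8 53.6] a 1.7 z [115.7 151.3 154.5]
placed? [  2. 251.] 134 c [460.6 603.5] wh [ 9.4 81.3] a 90.0 z [ 95.7 101.7 106.5]
pack [256.  21.] 967 c [543.  53.] wh [52.1 36. ] a 0.1 z [79.  87.7 90.4]
pack [247. 161.] 1807 c [510.3 -83. ] wh [52.4 39.9] a 81.9 z [87.  88.4 89.7]
pack [247. 221.] 1240 c [ 498.9 -147.8] wh [38.9 39.1] a 21.8 z [ 83.8 103.  104.7]
pack [248. 268.] 778 c [ 487.2 -217.3] wh [42.8 27.6] a 80.1 z [78.3 83.2 84.5]
pack [331. 279.] 1087 c [ 583.1 -237.3] wh [42.  32.1] a 89.9 z [ 76.   92.5 124.8]
9.3 [517.6 -95.2 408.1] yaw 1.405
tool cm [-5.62 -1.01 16.81]
```

>>> {"api": "apply_moves", "payload": {"deltas": [{"claw": -1, "delta_pos": [-3, -0.5, 0], "yaw": 0}, {"claw": -1, "delta_pos": [-2.65, -0.5, 1.5], "yaw": 0}, {"claw": -1, "delta_pos": [0, 0, 4.5], "yaw": 0}, {"claw": -1, "delta_pos": [0, 0, 5], "yaw": 0}, {"claw": -1, "delta_pos": [0, 0, 4], "yaw": 0}, {"claw": -1, "delta_pos": [0, 0, 1.9], "yaw": 0}, {"claw": -1, "delta_pos": [0, 0, 0], "yaw": 0}, {"claw": 1, "delta_pos": [0, 0, 0], "yaw": 0}]}}

```text
clock: 10.3
eef_pos: [499.2, -148.6, 239.6]
tcp_rot: [3.14, 0.0, 1.408]
contact_force: [0.0, 0.8, -0.7]
opening: 0.815
grasp_force: 0.0
```

>>> {"api": "apply_moves", "payload": {"deltas": [{"claw": 1, "delta_pos": [0, 0, 0], "yaw": 0}, {"claw": 1, "delta_pos": [0, 0, 0], "yaw": 0}, {"claw": 1, "delta_pos": [0, 0, 0], "yaw": 0}, {"claw": 1, "delta_pos": [0, 0, 0], "yaw": 0}]}}

```text
clock: 10.8
eef_pos: [498.8, -149.2, 239.9]
tcp_rot: [3.14, 0.0, 1.407]
contact_force: [-1.8, 0.9, 7.4]
opening: 0.455
grasp_force: 49.5
```

>>> {"api": "apply_moves", "payload": {"deltas": [{"claw": 1, "delta_pos": [0, 0, -2], "yaw": 0}, {"claw": 1, "delta_pos": [0, 0, -4], "yaw": 0}, {"claw": 1, "delta_pos": [0, 0, -5], "yaw": 0}, {"claw": 1, "delta_pos": [0, 0, -5], "yaw": 0}, {"claw": 1, "delta_pos": [0, 0, -2], "yaw": -0.169}, {"claw": 1, "delta_pos": [3.5, 0.4, 0], "yaw": 0}, {"claw": 1, "delta_pos": [5.5, 0.5, 0], "yaw": 0}, {"claw": 1, "delta_pos": [5.5, 0.5, 0], "yaw": 0}]}}

```text
clock: 11.8
eef_pos: [511.4, -2.9, 419.2]
tcp_rot: [3.141, -0.0, 1.574]
contact_force: [0.9, -0.4, -3.2]
opening: 0.457
grasp_force: 50.9
```

>>> {"api": "apply_moves", "payload": {"deltas": [{"claw": 1, "delta_pos": [5.5, 0.6, 0], "yaw": 0}, {"claw": 1, "delta_pos": [5.5, 0.6, 0], "yaw": 0}, {"claw": 1, "delta_pos": [5.5, 0.6, 0], "yaw": 0}, {"claw": 1, "delta_pos": [5.5, 0.6, 0], "yaw": 0}, {"claw": 1, "delta_pos": [2, 0.8, 0], "yaw": 0}, {"claw": 1, "delta_pos": [0, 0, 0], "yaw": 0}, {"claw": 1, "delta_pos": [0, 0, 0], "yaw": 0}]}}

```text
clock: 12.68
eef_pos: [542.4, 234.9, 418.5]
tcp_rot: [-3.141, 0.001, 1.575]
contact_force: [-0.4, 0.1, -2.9]
opening: 0.457
grasp_force: 50.9
```

```bash
python3 - <<'E'
from h import *
f=wrist(); P=pts(f); comp(P,(P[...,2]>80)&(P[...,2]<98)&(P[...,1]>180),'rim')
comp(P,(P[...,2]>50)&(P[...,2]<70)&(P[...,0]>500)&(P[...,1]>200),'floor')
s=f['state']; print(s['eef_pos'],s['tcp_rot'],to_tool(np.array([542.2,314.6,306])-s['eef_pos'],s['tcp_rot'][2]))
E
```

```text
rim [497.  50.] 819 c [785.5 358.5] wh [25.4 70.7] a 16.6 z [81.5 87.1 90.3]
rim [256.  94.] 1399 c [541.8 314.3] wh [63.9 63.7] a 0.8 z [81.7 88.1 90.3]
rim [257. 157.] 726 c [542.4 245.1] wh [43.8 52.1] a 0.8 z [81.9 88.4 90.5]
floor [477.  53.] 929 c [787.8 361.1] wh [31.4 74.1] a 11.7 z [52.  60.4 69. ]
floor [258. 128.] 2538 c [544.  280.1] wh [159.7  86.1] a 89.9 z [51.1 55.3 57.3]
floor [256.  96.] 1572 c [542.1 314.3] wh [47.6 47.7] a 79.9 z [56.9 57.9 63.2]
[542.3520687  234.94749711 418.51927295] [-3.14085962e+00  8.38009478e-04  1.57525649e+00] [ 7.97  0.02 11.25]
```

>>> {"api": "apply_moves", "payload": {"deltas": [{"claw": 1, "delta_pos": [4, 0, 0], "yaw": 0}, {"claw": 1, "delta_pos": [3.94, 0, 0], "yaw": 0}, {"claw": 1, "delta_pos": [0, 0, 2], "yaw": 0}, {"claw": 1, "delta_pos": [0, 0, 4], "yaw": 0}, {"claw": 1, "delta_pos": [0, 0, 3], "yaw": 0}, {"claw": 1, "delta_pos": [0, 0, 2], "yaw": 0}, {"claw": 1, "delta_pos": [0, 0, 0.5], "yaw": 0}, {"claw": 1, "delta_pos": [0, 0, 0.4], "yaw": 0}]}}

```text
clock: 13.72
eef_pos: [542.7, 315.4, 300.4]
tcp_rot: [3.14, -0.001, 1.575]
contact_force: [0.1, 0.1, -0.6]
opening: 0.455
grasp_force: 50.9
```

>>> {"api": "apply_moves", "payload": {"deltas": [{"claw": 1, "delta_pos": [0, 0, 0.2], "yaw": 0}, {"claw": 1, "delta_pos": [0, 0, 0.2], "yaw": 0}, {"claw": 1, "delta_pos": [0, 0, 0.1], "yaw": 0}, {"claw": 1, "delta_pos": [0, 0, 0], "yaw": 0}]}}

```text
clock: 14.22
eef_pos: [542.2, 315.5, 294.8]
tcp_rot: [3.141, -0.0, 1.576]
contact_force: [-0.3, 0.4, -2.9]
opening: 0.455
grasp_force: 50.9
```

>>> {"api": "apply_moves", "payload": {"deltas": [{"claw": 1, "delta_pos": [0, 0, 0.1], "yaw": 0}, {"claw": 1, "delta_pos": [0, 0, 0.1], "yaw": 0}, {"claw": 1, "delta_pos": [0, 0, 0], "yaw": 0}]}}

```text
clock: 14.6
eef_pos: [542.3, 315.7, 293.9]
tcp_rot: [3.141, -0.001, 1.576]
contact_force: [-4.2, -0.9, 8.9]
opening: 0.458
grasp_force: 52.1
```

>>> {"api": "apply_moves", "payload": {"deltas": [{"claw": -0.2, "delta_pos": [0, 0, 0], "yaw": 0}, {"claw": -1, "delta_pos": [0, 0, 0], "yaw": 0}, {"claw": -1, "delta_pos": [0, 0, 0], "yaw": 0}, {"claw": -1, "delta_pos": [0, 0, -1], "yaw": 0}, {"claw": -1, "delta_pos": [0, 0, -4], "yaw": 0}, {"claw": -1, "delta_pos": [0, 0, -5], "yaw": 0}, {"claw": -1, "delta_pos": [-5, 0, -2], "yaw": 0}, {"claw": -1, "delta_pos": [-6, -0.5, 0], "yaw": 0}]}}

```text
clock: 15.6
eef_pos: [538.3, 205.1, 415.6]
tcp_rot: [3.137, -0.002, 1.578]
contact_force: [0.5, -2.0, 0.0]
opening: 1.001
grasp_force: 0.0
```

>>> {"api": "apply_moves", "payload": {"deltas": [{"claw": -1, "delta_pos": [-6, -0.5, 0], "yaw": 0}, {"claw": -1, "delta_pos": [-6, -0.5, 0], "yaw": 0}, {"claw": -1, "delta_pos": [-6, -0.5, 0], "yaw": 0}, {"claw": -1, "delta_pos": [-6, -0.5, 0], "yaw": 0.169}, {"claw": -1, "delta_pos": [-4, 0, 0], "yaw": 0}, {"claw": -1, "delta_pos": [0, 0, 0], "yaw": 0}, {"claw": -1, "delta_pos": [0, 0, 0], "yaw": 0}]}}

```text
clock: 16.48
eef_pos: [512.5, -73.9, 413.2]
tcp_rot: [3.141, -0.0, 1.406]
contact_force: [-0.7, 0.4, -0.3]
opening: 1.003
grasp_force: 0.0
```

```bash
python3 - <<'E'
from look import *
f=wrist(); P=pts(f); comp(P,(P[...,2]>70)&(P[...,2]<130),'pack')
go([510.2,-82,223.5])
E
```

```text
placed? [120. 218.] 402 c [541.1 317.3] wh [38.7 38.6] a 41.2 z [110.  155.9 159.2]
placed? [157. 217.] 277 c [542.1 233.3] wh [19.7 52.6] a 1.6 z [115.1 151.3 154.6]
placed? [  2. 252.] 134 c [460.6 603.9] wh [81.3  8.8] a 0.2 z [ 96.1 101.4 106.8]
pack [265.  34.] 1509 c [543.1  64.6] wh [52.2 59.1] a 0.3 z [78.4 86.8 90.4]
pack [255. 179.] 1693 c [510.3 -82.9] wh [52.3 39.9] a 81.9 z [86.7 88.4 89.7]
pack [255. 281.] 729 c [ 487.1 -217.3] wh [43.1 27.2] a 80.6 z [77.8 83.2 84.5]
pack [334. 290.] 971 c [ 581.  -234.1] wh [43.5 24.2] a 54.4 z [ 76.7  92.5 124.6]
16.575 [512.6 -73.2 412.9] yaw 1.408
tool cm [-0.91 -0.09 18.94]
```

>>> {"api": "apply_moves", "payload": {"deltas": [{"claw": -1, "delta_pos": [-0.9, -0.1, 3], "yaw": 0}, {"claw": -1, "delta_pos": [0, 0, 5], "yaw": 0}, {"claw": -1, "delta_pos": [0, 0, 5], "yaw": 0}, {"claw": -1, "delta_pos": [0, 0, 4], "yaw": 0}, {"claw": -1, "delta_pos": [0, 0, 1.9], "yaw": 0}, {"claw": -1, "delta_pos": [0, 0, 0], "yaw": 0}, {"claw": 1, "delta_pos": [0, 0, 0], "yaw": 0}, {"claw": 1, "delta_pos": [0, 0, 0], "yaw": 0}]}}

```text
clock: 17.58
eef_pos: [510.5, -82.6, 224.8]
tcp_rot: [3.14, -0.0, 1.407]
contact_force: [0.4, 0.8, -0.1]
opening: 0.607
grasp_force: 0.0
```

>>> {"api": "apply_moves", "payload": {"deltas": [{"claw": 1, "delta_pos": [0, 0, 0], "yaw": 0}, {"claw": 1, "delta_pos": [0, 0, 0], "yaw": 0}, {"claw": 1, "delta_pos": [0, 0, 0], "yaw": 0}]}}

```text
clock: 17.95
eef_pos: [510.3, -82.8, 224.8]
tcp_rot: [3.14, -0.0, 1.407]
contact_force: [-1.2, 1.6, 6.2]
opening: 0.468
grasp_force: 49.9
```

>>> {"api": "apply_moves", "payload": {"deltas": [{"claw": 1, "delta_pos": [0, 0, -2], "yaw": 0}, {"claw": 1, "delta_pos": [0, 0, -4], "yaw": 0}, {"claw": 1, "delta_pos": [0, 0, -5], "yaw": 0}, {"claw": 1, "delta_pos": [0, 0, -5], "yaw": 0}, {"claw": 1, "delta_pos": [0, 0, -2], "yaw": -0.169}, {"claw": 1, "delta_pos": [4, 0.6, 0], "yaw": 0}, {"claw": 1, "delta_pos": [5, 0.8, 0], "yaw": 0}, {"claw": 1, "delta_pos": [5, 0.8, 0], "yaw": 0}]}}

```text
clock: 18.95
eef_pos: [531.0, 58.4, 404.1]
tcp_rot: [3.141, -0.0, 1.575]
contact_force: [0.7, -0.2, -2.6]
opening: 0.459
grasp_force: 51.3
```

>>> {"api": "apply_moves", "payload": {"deltas": [{"claw": 1, "delta_pos": [2, 1.16, 0], "yaw": 0}, {"claw": 1, "delta_pos": [0, 0, 0], "yaw": 0}, {"claw": 1, "delta_pos": [0, 0, 0], "yaw": 0}]}}

```text
clock: 19.32
eef_pos: [542.5, 76.5, 403.5]
tcp_rot: [-3.141, 0.001, 1.576]
contact_force: [0.0, -0.5, -2.6]
opening: 0.463
grasp_force: 51.2
```

```bash
python3 - <<'E'
from h import *
f=wrist('w3'); P=pts(f); comp(P,(P[...,2]>80)&(P[...,2]<98),'rim')
comp(P,(P[...,2]>50)&(P[...,2]<70)&(P[...,0]>500)&(P[...,1]>30),'floor')
s=f['state']; print(s['eef_pos'],s['tcp_rot'],to_tool(np.array([542.7,150.3,290])-s['eef_pos'],s['tcp_rot'][2]))
E
```

```text
rim [257.  31.] 1088 c [542.4 216.5] wh [44.2 46.6] a 0.5 z [81.9 88.2 90.6]
rim [257. 100.] 2075 c [542.8 149.9] wh [64.4 75.5] a 0.3 z [81.7 87.9 90.4]
rim [257. 160.] 500 c [542.7  88.7] wh [51.6 25.9] a 1.2 z [83.  88.7 90.4]
floor [258.  33.] 1726 c [542.7 219.8] wh [57.9 80.8] a 89.6 z [52.  55.4 64.7]
floor [252.  34.] 245 c [542.4 225.5] wh [28.2 43.2] a 0.1 z [56.6 57.9 67.2]
floor [257. 101.] 2739 c [542.8 150.2] wh [48.3 60.3] a 0.4 z [56.6 57.5 63.5]
floor [258. 154.] 1022 c [544.4  81. ] wh [53.3 83.3] a 87.7 z [51.9 55.4 64.2]
floor [257. 166.] 544 c [543.2  79.9] wh [36.2 21.8] a 0.8 z [56.6 57.5 59.1]
[542.51109894  76.53650274 403.48496453] [-3.14084896e+00  6.15016795e-04  1.57557884e+00] [ 7.38  0.05 11.35]
```

View pics/w3.png

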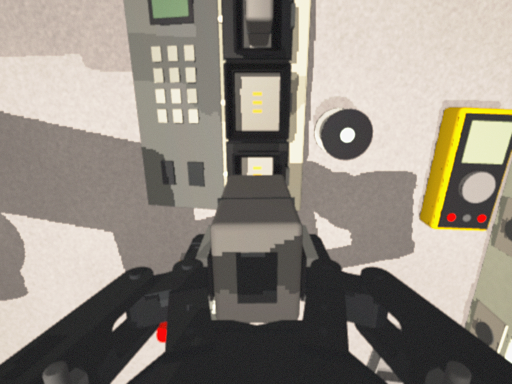

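The view shows brick held square at (256,265), slim seated at (258,20), and the brick well at (257,100), which measures (542.8,150.2). Next I'll place brick.

>>> {"api": "apply_moves", "payload": {"deltas": [{"claw": 1, "delta_pos": [4, 0.03, 0], "yaw": 0}, {"claw": 1, "delta_pos": [3.35, 0.03, 0], "yaw": 0}, {"claw": 1, "delta_pos": [0, 0, 2], "yaw": 0}, {"claw": 1, "delta_pos": [0, 0, 4], "yaw": 0}, {"claw": 1, "delta_pos": [0, 0, 3], "yaw": 0}, {"claw": 1, "delta_pos": [0, 0, 2], "yaw": 0}, {"claw": 1, "delta_pos": [0, 0, 0.7], "yaw": 0}, {"claw": 1, "delta_pos": [0, 0, 0.3], "yaw": 0}]}}

```text
clock: 20.38
eef_pos: [543.2, 150.2, 283.9]
tcp_rot: [3.141, 0.0, 1.575]
contact_force: [-0.4, 0.5, -2.2]
opening: 0.461
grasp_force: 51.2
```

>>> {"api": "apply_moves", "payload": {"deltas": [{"claw": 1, "delta_pos": [0, 0, 0.2], "yaw": 0}, {"claw": 1, "delta_pos": [0, 0, 0.2], "yaw": 0}, {"claw": 1, "delta_pos": [0, 0, 0.1], "yaw": 0}, {"claw": 1, "delta_pos": [0, 0, 0], "yaw": 0}]}}

```text
clock: 20.88
eef_pos: [543.0, 150.9, 278.9]
tcp_rot: [3.141, -0.0, 1.576]
contact_force: [-0.4, -0.2, -2.1]
opening: 0.463
grasp_force: 51.3
```

>>> {"api": "apply_moves", "payload": {"deltas": [{"claw": 1, "delta_pos": [0, 0, 0.1], "yaw": 0}, {"claw": 1, "delta_pos": [0, 0, 0.1], "yaw": 0}, {"claw": 1, "delta_pos": [0, 0, 0], "yaw": 0}]}}

```text
clock: 21.25
eef_pos: [543.0, 150.9, 278.7]
tcp_rot: [3.141, -0.0, 1.576]
contact_force: [-7.5, -2.4, 21.6]
opening: 0.463
grasp_force: 53.8
```

>>> {"api": "apply_moves", "payload": {"deltas": [{"claw": -0.4, "delta_pos": [0, 0, 0], "yaw": 0}, {"claw": -1, "delta_pos": [0, 0, 0], "yaw": 0}, {"claw": -1, "delta_pos": [0, 0, 0], "yaw": 0}, {"claw": -1, "delta_pos": [0, 0, -1], "yaw": 0}, {"claw": -1, "delta_pos": [0, 0, -4], "yaw": 0}, {"claw": -1, "delta_pos": [0, 0, -5], "yaw": 0}, {"claw": -1, "delta_pos": [-5, -0.5, -2], "yaw": 0}, {"claw": -1, "delta_pos": [-6, -1, 0], "yaw": 0}]}}

```text
clock: 22.25
eef_pos: [529.1, 40.3, 399.5]
tcp_rot: [3.137, -0.0, 1.578]
contact_force: [0.5, -1.2, -0.5]
opening: 1.0
grasp_force: 0.0
```

>>> {"api": "apply_moves", "payload": {"deltas": [{"claw": -1, "delta_pos": [-6, -1, 0], "yaw": 0}, {"claw": -1, "delta_pos": [-6, -1, 0], "yaw": 0}, {"claw": -1, "delta_pos": [-5, -1, 0], "yaw": 0}, {"claw": -1, "delta_pos": [-4, -0.5, 0], "yaw": 0.169}, {"claw": -1, "delta_pos": [-2, 0, 0], "yaw": 0}, {"claw": -1, "delta_pos": [0, 0, 0], "yaw": 0}, {"claw": -1, "delta_pos": [0, 0, 0], "yaw": 0}]}}

```text
clock: 23.12
eef_pos: [491.4, -188.3, 396.7]
tcp_rot: [-3.141, -0.0, 1.409]
contact_force: [-0.1, 0.3, 0.2]
opening: 0.997
grasp_force: 0.0
```

```bash
python3 - <<'E'
from look import *
f=wrist(); P=pts(f); comp(P,(P[...,2]>70)&(P[...,2]<130),'pack')
go([487,-217.4,219])
E
```

```text
placed? [120. 218.] 403 c [541.3 317.4] wh [39.4 38.4] a 22.2 z [111.2 156.1 159.3]
placed? [193. 217.] 469 c [542.7 152.2] wh [40.2 51.3] a 0.4 z [129.  141.6 144.3]
placed? [157. 217.] 274 c [542.2 233.7] wh [19.7 53.4] a 1.4 z [116.7 151.5 154.4]
placed? [  2. 251.] 131 c [461.8 603.6] wh [ 9.2 78.8] a 90.0 z [ 96.3 101.5 106.2]
pack [256. 200.] 978 c [ 487.2 -217.4] wh [42.2 27.6] a 80.5 z [81.2 83.3 84.6]
pack [355. 208.] 1853 c [ 589.1 -237.3] wh [49.2 40. ] a 32.2 z [ 77.6  92.2 125. ]
23.225 [ 491.5 -188.1  396.7] yaw 1.409
tool cm [-2.97  0.03 17.77]
```

>>> {"api": "apply_moves", "payload": {"deltas": [{"claw": -1, "delta_pos": [-2.97, 0.03, 0], "yaw": 0}, {"claw": -1, "delta_pos": [0, 0, 4], "yaw": 0}, {"claw": -1, "delta_pos": [0, 0, 5], "yaw": 0}, {"claw": -1, "delta_pos": [0, 0, 5], "yaw": 0}, {"claw": -1, "delta_pos": [0, 0, 2.8], "yaw": 0}, {"claw": -1, "delta_pos": [0, 0, 0.9], "yaw": 0}, {"claw": -1, "delta_pos": [0, 0, 0], "yaw": 0}, {"claw": 1, "delta_pos": [0, 0, 0], "yaw": 0}]}}

```text
clock: 24.22
eef_pos: [487.4, -218.5, 221.0]
tcp_rot: [3.139, 0.001, 1.407]
contact_force: [-0.3, -0.6, -0.3]
opening: 0.819
grasp_force: 0.0
```

>>> {"api": "apply_moves", "payload": {"deltas": [{"claw": 1, "delta_pos": [0, 0, 0], "yaw": 0}, {"claw": 1, "delta_pos": [0, 0, 0], "yaw": 0}, {"claw": 1, "delta_pos": [0, 0, 0], "yaw": 0}, {"claw": 1, "delta_pos": [0, 0, 0], "yaw": 0}, {"claw": 1, "delta_pos": [0, 0, 0], "yaw": 0}]}}

```text
clock: 24.85
eef_pos: [487.0, -218.6, 220.4]
tcp_rot: [3.141, 0.0, 1.407]
contact_force: [-1.5, 0.7, 5.7]
opening: 0.319
grasp_force: 50.8
```

>>> {"api": "apply_moves", "payload": {"deltas": [{"claw": 1, "delta_pos": [0, 0, -2], "yaw": 0}, {"claw": 1, "delta_pos": [0, 0, -4], "yaw": 0}, {"claw": 1, "delta_pos": [0, 0, -5], "yaw": 0}, {"claw": 1, "delta_pos": [0, 0, -5], "yaw": 0}, {"claw": 1, "delta_pos": [0, 0, -2], "yaw": -0.169}, {"claw": 1, "delta_pos": [4, 1.3, 0], "yaw": 0}, {"claw": 1, "delta_pos": [5.5, 1.5, 0], "yaw": 0}, {"claw": 1, "delta_pos": [5.5, 1.5, 0], "yaw": 0}]}}

```text
clock: 25.85
eef_pos: [528.9, -66.9, 399.7]
tcp_rot: [-3.142, -0.0, 1.575]
contact_force: [1.2, 0.4, -2.0]
opening: 0.318
grasp_force: 49.8
```

>>> {"api": "apply_moves", "payload": {"deltas": [{"claw": 1, "delta_pos": [5, 1.4, 0], "yaw": 0}, {"claw": 1, "delta_pos": [1.5, 0, 0], "yaw": 0}, {"claw": 1, "delta_pos": [0, 0, 0], "yaw": 0}, {"claw": 1, "delta_pos": [0, 0, 0], "yaw": 0}]}}

```text
clock: 26.35
eef_pos: [542.3, -4.2, 399.6]
tcp_rot: [-3.141, 0.0, 1.575]
contact_force: [-0.3, -0.4, -2.3]
opening: 0.319
grasp_force: 49.9
```

```bash
python3 - <<'E'
from h import *
f=wrist(); P=pts(f); comp(P,(P[...,2]>80)&(P[...,2]<98),'rim')
comp(P,(P[...,2]>56)&(P[...,2]<70)&(P[...,0]>500)&(P[...,1]>20),'floor')
s=f['state']; print(s['eef_pos'],s['tcp_rot'],to_tool(np.array([543,67.5,286])-s['eef_pos'],s['tcp_rot'][2]))
E
```

```text
rim [257.  33.] 1232 c [542.7 134.8] wh [45.4 64.5] a 89.7 z [82.2 88.4 90.5]
rim [257. 101.] 1746 c [543.1  68.1] wh [52.2 66.3] a 0.2 z [81.9 88.2 90.5]
floor [255.  43.] 236 c [542.8 132.4] wh [48.2 19. ] a 0.2 z [57.  58.4 68.4]
floor [257. 103.] 1731 c [543.1  68.2] wh [36.2 50.2] a 0.3 z [56.7 57.6 65.5]
[542.34121768  -4.22842199 399.57524924] [-3.14116212e+00  4.60749780e-04  1.57517617e+00] [ 7.17  0.1  11.36]
```

>>> {"api": "apply_moves", "payload": {"deltas": [{"claw": 1, "delta_pos": [4, 0.05, 0], "yaw": 0}, {"claw": 1, "delta_pos": [3.1, 0.05, 0], "yaw": 0}, {"claw": 1, "delta_pos": [0, 0, 2], "yaw": 0}, {"claw": 1, "delta_pos": [0, 0, 4], "yaw": 0}, {"claw": 1, "delta_pos": [0, 0, 3], "yaw": 0}, {"claw": 1, "delta_pos": [0, 0, 2], "yaw": 0}, {"claw": 1, "delta_pos": [0, 0, 0.7], "yaw": 0}, {"claw": 1, "delta_pos": [0, 0, 0.3], "yaw": 0}]}}

```text
clock: 27.4
eef_pos: [543.5, 67.1, 279.8]
tcp_rot: [3.141, 0.0, 1.575]
contact_force: [0.4, 0.1, -2.4]
opening: 0.321
grasp_force: 49.8
```

>>> {"api": "apply_moves", "payload": {"deltas": [{"claw": 1, "delta_pos": [0, 0, 0.2], "yaw": 0}, {"claw": 1, "delta_pos": [0, 0, 0.2], "yaw": 0}, {"claw": 1, "delta_pos": [0, 0, 0.1], "yaw": 0}, {"claw": 1, "delta_pos": [0, 0, 0], "yaw": 0}]}}

```text
clock: 27.9
eef_pos: [543.3, 67.9, 274.8]
tcp_rot: [3.141, -0.0, 1.576]
contact_force: [-0.2, -0.9, -1.9]
opening: 0.325
grasp_force: 49.8
```

>>> {"api": "apply_moves", "payload": {"deltas": [{"claw": 1, "delta_pos": [0, 0, 0.1], "yaw": 0}, {"claw": 1, "delta_pos": [0, 0, 0.1], "yaw": 0}, {"claw": 1, "delta_pos": [0, 0, 0], "yaw": 0}]}}

```text
clock: 28.28
eef_pos: [543.4, 67.9, 274.3]
tcp_rot: [3.141, -0.0, 1.576]
contact_force: [-6.4, -1.2, 17.5]
opening: 0.319
grasp_force: 52.3
```

>>> {"api": "apply_moves", "payload": {"deltas": [{"claw": -0.2, "delta_pos": [0, 0, 0], "yaw": 0}, {"claw": -1, "delta_pos": [0, 0, 0], "yaw": 0}, {"claw": -1, "delta_pos": [0, 0, 0], "yaw": 0}, {"claw": -1, "delta_pos": [0, 0, -1], "yaw": 0}, {"claw": -1, "delta_pos": [0, 0, -4], "yaw": 0}, {"claw": -1, "delta_pos": [0, 0, -5], "yaw": 0}, {"claw": -1, "delta_pos": [-5, 0, -2], "yaw": 0}, {"claw": -1, "delta_pos": [-6, 0, 0], "yaw": 0}]}}

```text
clock: 29.28
eef_pos: [544.5, -42.7, 395.7]
tcp_rot: [3.137, 0.0, 1.578]
contact_force: [1.9, -1.2, -1.1]
opening: 0.999
grasp_force: 0.0
```

>>> {"api": "apply_moves", "payload": {"deltas": [{"claw": -1, "delta_pos": [-6, 0, 0], "yaw": 0}, {"claw": -1, "delta_pos": [-5, 0, 0], "yaw": 0}, {"claw": -1, "delta_pos": [0, 0, 0], "yaw": 0}, {"claw": -1, "delta_pos": [0, 0, 0], "yaw": 0}]}}

```text
clock: 29.78
eef_pos: [544.2, -152.0, 392.9]
tcp_rot: [-3.142, -0.0, 1.575]
contact_force: [0.1, -0.5, -1.0]
opening: 1.0
grasp_force: 0.0
```

```bash
python3 - <<'E'
from look import *
cv2.imwrite('pics/top9.png',f['img'])
comp(P,(P[...,2]>30)&(P[...,2]<130)&(P[...,0]>560)&(P[...,0]<700)&(abs(P[...,1])<270),'byst')
E
```

```text
placed? [120. 218.] 402 c [541.  317.2] wh [38.2 39. ] a 65.2 z [112.  155.9 159.7]
placed? [194. 217.] 472 c [542.7 152.1] wh [40.1 51.5] a 0.5 z [129.5 141.7 144.5]
placed? [229. 217.] 252 c [542.7  70.5] wh [27.  41.3] a 0.4 z [121.9 136.8 139.5]
placed? [157. 217.] 279 c [542.2 233.6] wh [19.7 53.7] a 1.6 z [113.8 151.4 154.5]
placed? [  2. 251.] 134 c [461.8 603.4] wh [79.   8.5] a 1.7 z [ 96.1 101.8 106.3]
byst [214. 177.] 442 c [647.5 116.7] wh [58.2 56.9] a 44.6 z [43.5 45.6 48.5]
byst [202. 203.] 1362 c [579.7 146.3] wh [247.5  38.8] a 89.9 z [47.6 50.9 89.8]
```

View pics/top9.png

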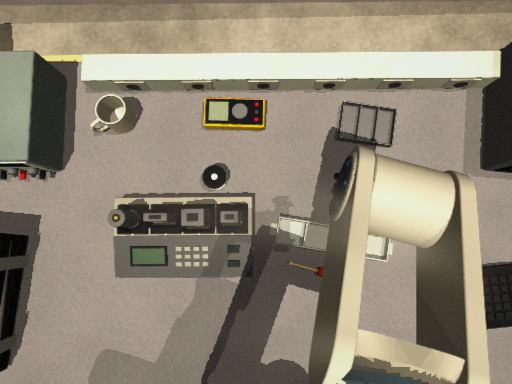

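The top view shows all four packs seated at (120,218), (157,217), (194,217) and (229,217), with tops at about 158, 153, 143 and 138 mm as expected. The reel has not moved, and the arm is clear. I'm handing the job in.

```bash
python3 -c "
from rig import r; print(r.sign_off())"
```

```text
the job is handed in; nothing more can be done
None
```

All four packs stand in their matching adapters, each lowered until it touched the well floor and then released. The job was handed in at about 30 s, but sign-off returned no verdict. The reel has not moved; the bottle was hidden by the arm in the last picture and had not moved when last seen before the final pick.

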